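# Put the watchmaker's screwdrivers back in their cups

## Task

The job is finished: take the two screwdrivers out of the slanted rests and stand each one upright, blade down, in the storage cup with the band of its own colour, fully home so that its collar rests on the cup's rim. Lower them in rather than dropping them, let go, and leave the other things on the bench where they are.

Things in the scene. Friction and masses are not known exactly. Their poses are not given: they have to be found in the camera images.
- red_driver: red screwdriver, loose, about 60 g. Origin: centre of its steel collar's underside; +z along the axis to the handle end. Blade shaft dia 6, z -52 to 0; collar dia 22, z 0 to 5; red grip dia 16, z 5 to 60; brass cap dia 13, z 60 to 68. Starts blade down in either slanted rest, collar on the tube mouth, leaning 33 to 39 deg from vertical, handle end roughly towards the robot. Sizes mm.
- blue_driver: blue screwdriver, loose, about 60 g. Origin: centre of its steel collar's underside; +z along the axis to the handle end. Blade shaft dia 6, z -52 to 0; collar dia 22, z 0 to 5; blue grip dia 16, z 5 to 60; brass cap dia 13, z 60 to 68. Starts blade down in either slanted rest, collar on the tube mouth, leaning 33 to 39 deg from vertical, handle end roughly towards the robot. Sizes mm.
- red_cup: Fixed upright aluminium storage cup with a red band, outer dia 32; foot dia 68, 11 high. Origin: centre of its underside on the table; z up. Vertical bore dia 15, 59 deep, no chamfer; rim 65 above the table. The driver's shaft goes in until its collar rests on the rim (tip then 7 above the bore floor). Sizes mm.
- red_cup_rim (a point): Centre of the red cup's mouth, level with its rim, 65 mm above the table.
- blue_cup: Fixed upright aluminium storage cup with a blue band, outer dia 32; foot dia 68, 11 high. Origin: centre of its underside on the table; z up. Vertical bore dia 15, 59 deep, no chamfer; rim 65 above the table. The driver's shaft goes in until its collar rests on the rim (tip then 7 above the bore floor). Sizes mm.
- blue_cup_rim (a point): Centre of the blue cup's mouth, level with its rim, 65 mm above the table.
- rest_a: Fixed slanted rest: grey base 70 x 50 x 10, aluminium tube of outer dia 26 leaning 35 deg from vertical towards its own -x. Origin: centre of the base's underside. Bore dia 8, 57 deep; mouth centre at x -16, y 0, z 69. To free a driver, draw it out at least 55 along its own long axis. Sizes mm.
- rest_b: Fixed slanted rest: grey base 70 x 50 x 10, aluminium tube of outer dia 26 leaning 35 deg from vertical towards its own -x. Origin: centre of the base's underside. Bore dia 8, 57 deep; mouth centre at x -16, y 0, z 69. To free a driver, draw it out at least 55 along its own long axis. Sizes mm.
- loupe: Loose black eye loupe, a cone 32 across and 28 high, origin under its centre. Sizes mm. To be left alone.
- oil_pot: Loose small amber jar with green lid, 28 across, 30 high, origin under its centre. Sizes mm. To be left alone.
- tweezers: Loose dark steel tweezers lying flat, about 120 long (along own x), 12 wide, 6 high; origin under the middle. Sizes mm. To be left alone.
- movement: Loose watch movement on a round black holder, 44 across, 18 high, origin under its centre. Sizes mm. To be left alone.
- dome: Loose clear dust cover with blue knob, 84 across, 59 high, origin under its centre. Sizes mm. To be left alone.
- copper_ring: Loose copper ring lying flat, 28 across, 5 high, origin under its centre. Sizes mm. To be left alone.
Not all that is in view belongs to the job. Of the things that look like the blue_driver, the smaller one is meant.

How it is judged:
By the outcome, as a careful person would: the job done as asked, in the order asked, and still so for the second after the job is handed in, with the robot touching nothing.
It also fails if it takes over 72 s, if anything falls off the work surface, if the arm or the gripper's body presses on something with over 40 N, if the wrist force passes 120 N, or if a joint passes its speed limit or range.

## Robot

A 7-joint arm with a two-finger parallel gripper is mounted at the origin on the work surface. World frame = base frame: x ahead of the robot, y to its left, z up, the work surface at z = 0. Lengths are in m, angles in rad, forces in N, time in s.
With the tool pointing down it reaches from about 0.4 to 0.85 m from the base axis. Payload 10.4 kg.
Tool frame: the origin (TCP) lies at the very end of the fingers, on their centre line; the grasp point (between the pads) lies 19 mm behind it; z points along the fingers, y is the line along which they close (so a half turn about z gives the same grasp; the last joint's range is limited). The gripper opens to 87 mm and grips with 3 to 60 N. Pads are 19 mm wide; open, the fingers measure 117 mm over their backs; the gripper's body (75 mm by 190 mm) begins 51 mm behind the grasp point.
Start: joints at [-1.197, 0.332, -0.065, 1.46, 0.022, 1.35, -0.088], TCP at [0.242, 0.576, 0.223] pointing down, gripper open.
Joint ranges: [-2.6, 2.6], [-0.5, 2.12], [-1.47, 1.34], [0.16, 2.42], [-1.27, 4.41], [0.06, 2.06], [-2.6, 2.6]. Speed limits (rad/s): [2.22, 2.22, 2.79, 2.79, 3.14, 3.14, 3.14].

## Interface

Orientations are given as a unit quaternion [x, y, z, w].
In Python, from bench import status, camera, order gives the robot as it stands.
- The arm moves only by the tool jog_arm, never from a script. Its argument "plan" is a list of rows, each a list of 7 numbers: the turn, a rotation vector about the tool's x, y, z in rad, then the shift along the tool's x, y, z in mm, then the opening, from -1 (shut) to 1 (fully open). A call has 1 to 12 rows; each row is the pose to reach, as a shift and turn from the pose commanded when the call began, along the tool's axes at that moment; what a row does not reach only later rows make up. A row lasts 1/10 s, in which the tool goes at most 50 mm and 8.59 degrees, less where a joint would pass 70% of its speed; a pose out of reach is approached as far as the arm can. A call with a gripper value outside its range is refused whole. The fingers move at their own pace and stop on an object; "squeeze" is the grip in N (left out, the last holds). Time passes only in rows, so rows that repeat a pose let the fingers close. It gives the time, the measured TCP pose, the force, the opening and the grip force at its end, in the units of the state.
- status.read_state(): the state, without advancing time (a new reading comes with each control period).
- camera(name): name is "scene" or "top" or "wrist"; returns a dict with "image" (400x640x3 uint8, red, green, blue), "z_map" (400x640 float32, m along the optical axis (not along the pixel's ray), 0 where there is no reading), "fx", "fy", "cx", "cy" (pixels), "world_from_camera" (4x4, takes a point from camera to world coordinates); the wrist camera has in their place "mount" (4x4, takes a point from camera to tool coordinates, whose origin is the TCP and whose axes are the flange's). Camera axes: x right, y down, z forward; pixel columns grow to the right and rows downward; lengths in m; the calibration is good to about 2 mm. The wrist camera is an equidistant fisheye: a pixel r from the principal point sees the ray r / f radians off the axis. A picture is of the moment at which its call begins: read the wrist's pose just before it.
- order.close_job(): hands the job in; it is judged then, once.
The state is a dict: "time": time; "joint_positions": joint angles; "joint_vel": joint speeds; "joint_torque": joint torques, N m; "ee_pos": TCP position; "eef_rot": TCP orientation; "ft_force": force on the tool from outside, world axes, zero at the start; "torque": the same for the moment, N m; "width": finger opening in m; "grip_force": force on a finger pad.
Only numpy, scipy, OpenCV 4.12 (cv2) and the standard library are available. Lean on these libraries where they do the work, as an engineer would, in place of code of your own. Each camera call takes 0.05 s, during which the arm holds its last target. There are 200 camera calls.

## Working session

There is one attempt and no reset: what is moved stays moved. The work goes in short steps, Python scripts to look and compute and a tool call to move; the robot and the scene stay as the last step left them, time stands still between calls to the robot, and variables do not carry over. Pictures are saved under pics/ and viewed, at most 10 in all, crops included, and the job is handed in when it is done.

Besides the shell and the picture viewer there is one more tool, called as a command line: name --pt "numbers of a row" for each row, then --argument value for the rest. jog_arm: Moves the arm, as the interface text tells. Its arguments: {"type":"object","properties":{"plan":{"type":"array"},"squeeze":{"type":"number"}},"required":["plan"]}

```bash
mkdir -p pics; ls; python3 - <<'E'
from bench import status,camera
import cv2,numpy as np
s=status.read_state(); print(s)
for n in("scene","top"):
    c=camera(n); cv2.imwrite(f"pics/{n}0.png",c["image"][:,:,::-1]); np.savez(f"{n}0.npz",**c)
    print(n,c["fx"],c["fy"],c["cx"],c["cy"],c["world_from_camera"].round(3).tolist())
E
```

```text
pics
{'time': 0.0, 'joint_positions': array([-1.19658859,  0.33286809, -0.06470292,  1.46092427,  0.02161068,
        1.34990754, -0.08847367]), 'joint_vel': array([ 0.00100485, -0.00073008, -0.00110762,  0.00048585, -0.00190023,
        0.0017027 , -0.0014185 ]), 'joint_torque': array([ 8.21116828e-05, -6.23238158e+01,  2.46609282e-02, -3.89910650e+01,
       -6.13791542e-02,  3.93967715e-02,  1.78787632e-04]), 'ee_pos': array([0.2414067 , 0.57608104, 0.22176445]), 'eef_rot': array([ 1.97079190e-01,  9.80387319e-01, -6.98220809e-04, -1.02197284e-04]), 'ft_force': array([0.51876659, 0.90427166, 0.25735952]), 'torque': array([-0.02093543,  0.05476516, -0.01296852]), 'grip_force': 0.0, 'width': 0.08735337505555626}
scene 384.00123211063675 384.00123211063675 316.5751328429453 199.14633117804627 [[-0.846, 0.38, -0.374, 0.775], [0.533, 0.595, -0.601, 0.506], [-0.006, -0.708, -0.706, 0.66], [0.0, 0.0, 0.0, 1.0]]
top 397.1765316683822 397.1765316683822 321.7391366354489 196.7539902390234 [[-0.007, -0.978, 0.206, 0.299], [-1.0, 0.007, 0.001, 0.018], [-0.002, -0.206, -0.979, 0.93], [0.0, 0.0, 0.0, 1.0]]
```

View pics/scene0.png

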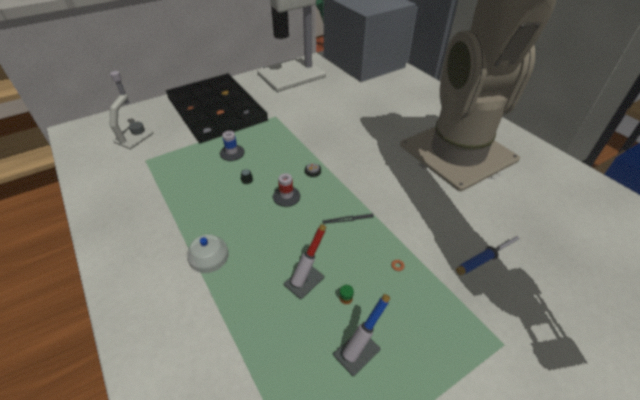

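View pics/top0.png

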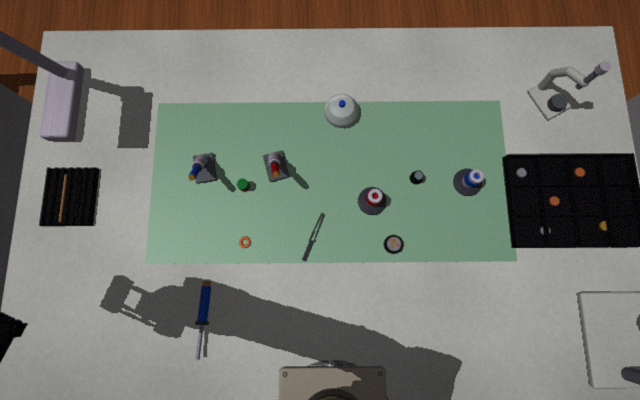

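The scene picture shows the red driver in a rest at (316,240), the small blue driver at (377,312), and a larger loose blue decoy at (480,260). The red cup is at (286,187) and the blue cup at (230,145). In the top view the red driver is at (275,168), the blue at (197,168), the red cup at (374,197) and the blue cup at (473,179).

```bash
cat > h.py <<'E'
import numpy as np,cv2
from scipy.optimize import least_squares
def cloud(c):
    z=np.array(c["z_map"]); v,u=np.mgrid[:z.shape[0],:z.shape[1]]
    P=np.stack([(u-c["cx"])/c["fx"]*z,(v-c["cy"])/c["fy"]*z,z],-1)
    T=np.array(c["world_from_camera"]); W=P@T[:3,:3].T+T[:3,3]; W[z==0]=np.nan
    return W,cv2.cvtColor(np.array(c["image"]),cv2.COLOR_RGB2HSV)
def mask(hsv,col):
    h,s,v=[hsv[...,i].astype(int) for i in range(3)]
    m=((h<6)|(h>172)) if col=="red" else ((h>100)&(h<128))
    return m&(s>130)&(v>50)
def cyl(p,r,d0):
    c0=p.mean(0)
    def f(q):
        d=np.array([q[2],q[3],1]);d/=np.linalg.norm(d); a=np.array([q[0],q[1],c0[2]])
        return np.linalg.norm(np.cross(p-a,d),axis=1)-r
    s=least_squares(f,[c0[0],c0[1],d0[0]/d0[2],d0[1]/d0[2]],loss="soft_l1",f_scale=.001)
    d=np.array([s.x[2],s.x[3],1]);d/=np.linalg.norm(d)
    return np.array([s.x[0],s.x[1],c0[2]]),d,np.sqrt(np.mean(s.fun**2))
E
python3 - <<'E'
from h import *
np.set_printoptions(precision=4,suppress=True)
C={n:np.load(n+"0.npz") for n in("top","scene")}
px={"top":{"red":(275,168),"blue":(197,168)},"scene":{"red":(316,242),"blue":(377,313)}}
cup={"top":{"red":(374,197),"blue":(473,179)},"scene":{"red":(286,187),"blue":(230,145)}}
D={n:cloud(C[n]) for n in C}
for n in D:
    W,h=D[n]
    print(n,"table z",np.nanmedian(W[150:200,300:340,2] if n=="top" else W[200:230,230:260,2]))
for col in("red","blue"):
    al=[]
    for n in D:
        W,h=D[n]; u,v=px[n][col]
        k=np.zeros(W.shape[:2],bool);k[v-30:v+31,u-30:u+31]=1
        p=W[k&mask(h,col)]; p=p[np.isfinite(p).all(1)]
        p=p[(p[:,2]>.07)&(p[:,2]<.14)]
        al.append(p); print(col,n,len(p),*cyl(p,.008,[-.57,0,.82]),p.min(0),p.max(0))
    print(" both",*cyl(np.vstack(al),.008,[-.57,0,.82]))
    for n in D:
        W,h=D[n]; u,v=cup[n][col]
        p=W[v-30:v+31,u-30:u+31].reshape(-1,3);p=p[np.isfinite(p).all(1)]
        rim=p[(p[:,2]>.060)&(p[:,2]<.07)]
        foot=p[(p[:,2]>.0075)&(p[:,2]<.0145)]
        side=p[(p[:,2]>.018)&(p[:,2]<.06)]; side=side[np.linalg.norm(side[:,:2]-np.median(rim[:,:2],0),axis=1)<.03]
        cc=cv2.minEnclosingCircle(rim[:,:2].astype(np.float32)*1000)
        r=least_squares(lambda q:np.linalg.norm(side[:,:2]-q,axis=1)-.016,np.median(rim[:,:2],0),loss="soft_l1",f_scale=.001).x
        print(" cup",n,len(rim),"med",np.median(rim,0),"enc",cc,"side",len(side),r)
E
```

```text
top table z 0.0008791468351164178
scene table z 0.0015963625411810067
red top 58 [0.5324 0.1192 0.1025] [-0.5667 -0.1594  0.8084] 0.0004993798974026076 [0.521  0.111  0.0776] [0.5586 0.1314 0.1237]
red scene 173 [0.5349 0.1188 0.0991] [-0.5708 -0.1527  0.8068] 0.000984235572085205 [0.5233 0.1152 0.078 ] [0.5584 0.1311 0.1217]
 both [0.5341 0.119  0.0999] [-0.5711 -0.152   0.8067] 0.0009194194600879902
 cup top 123 med [ 0.4845 -0.0984  0.065 ] enc ((484.9052734375, -98.92604064941406), 16.15249252319336) side 98 [ 0.4836 -0.0983]
 cup scene 104 med [ 0.4857 -0.0975  0.0651] enc ((484.7569274902344, -98.85933685302734), 16.35928726196289) side 196 [ 0.4851 -0.0996]
blue top 65 [0.5288 0.2958 0.101 ] [-0.5842 -0.1037  0.8049] 0.0006706701621033663 [0.5196 0.2865 0.077 ] [0.5558 0.3026 0.1218]
blue scene 252 [0.5301 0.2944 0.0995] [-0.5851 -0.0947  0.8054] 0.0008486117240769384 [0.5197 0.2898 0.0764] [0.5558 0.3051 0.1237]
 both [0.5296 0.2948 0.0998] [-0.5854 -0.0926  0.8055] 0.000892333297314202
 cup top 130 med [ 0.5288 -0.3284  0.0644] enc ((528.7989501953125, -329.2484130859375), 15.913832664489746) side 147 [ 0.5281 -0.3288]
 cup scene 76 med [ 0.5293 -0.3264  0.0653] enc ((529.2190551757812, -329.8206481933594), 16.48652458190918) side 173 [ 0.5282 -0.3301]
```

```bash
cat > g.py <<'E'
import numpy as np
from scipy.spatial.transform import Rotation as R
from bench import status
np.set_printoptions(precision=4,suppress=True)
DR={"red":(np.array([.5560,.1248,.069]),np.array([-.571,-.152,.8067])),
    "blue":(np.array([.5520,.2983,.069]),np.array([-.585,-.0945,.8055]))}
CUP={"red":np.array([.4848,-.0989,.065]),"blue":np.array([.529,-.3293,.065])}
def frame(d,yaw=None):
    z=-d/np.linalg.norm(d)
    y=np.array([d[1],-d[0],0]) if yaw is None else np.array([np.sin(yaw),np.cos(yaw),0])
    y/=np.linalg.norm(y); return R.from_matrix(np.c_[np.cross(y,z),y,z])
def to(Rt,p):
    s=status.read_state(); R0=R.from_quat(s["eef_rot"])
    print("t",round(s["time"],2),"p",s["ee_pos"],"F",s["ft_force"],"w",s["width"],"q",s["joint_positions"])
    print("turn",(R0.inv()*Rt).as_rotvec(),"deg",np.degrees((R0.inv()*Rt).magnitude()),"shift",R0.inv().apply(p-s["ee_pos"])*1000)
def pick(c,k):
    o,d=DR[c]; d=d/np.linalg.norm(d); to(frame(d),o+d*k/1000)
def over(c,z,yaw=0):
    to(frame(np.array([0,0,1.]),yaw),CUP[c]+[0,0,z/1000])
E
python3 -c "
from g import *; pick('red',116)"
```

```text
t 0.1 p [0.2414 0.5761 0.2219] F [-0.3786  0.2955  0.7866] w 0.08687631378340278 q [-1.1966  0.3328 -0.0647  1.4608  0.0216  1.3499 -0.0885]
turn [-0.2087 -0.6093 -0.6342] deg 51.79231430080409 shift [-410.2799 -336.4841   59.7122]
```

jog_arm --pt "-0.209 -0.609 -0.634 -410 -336 0 1" --pt "-0.209 -0.609 -0.634 -410 -336 0 1" --pt "-0.209 -0.609 -0.634 -410 -336 0 1" --pt "-0.209 -0.609 -0.634 -410 -336 0 1" --pt "-0.209 -0.609 -0.634 -410 -336 0 1" --pt "-0.209 -0.609 -0.634 -410 -336 0 1" --pt "-0.209 -0.609 -0.634 -410 -336 0 1" --pt "-0.209 -0.609 -0.634 -410 -336 0 1" --pt "-0.209 -0.609 -0.634 -410 -336 0 1" --pt "-0.209 -0.609 -0.634 -410 -336 0 1" --pt "-0.209 -0.609 -0.634 -410 -336 0 1" --pt "-0.209 -0.609 -0.634 -410 -336 0 1" --squeeze 25

```text
time: 1.3
ee_pos: [0.491, 0.104, 0.2225]
eef_rot: [-0.12, 0.943, 0.041, 0.308]
ft_force: [-0.9, 1.2, 0.5]
width: 0.0869
grip_force: 0.0
```

```bash
python3 -c "
from g import *; pick('red',116)"
```

```text
t 1.3 p [0.491  0.104  0.2225] F [-0.8748  1.1994  0.4666] w 0.08688995947766585 q [-0.8548 -0.4855  0.408   2.3263  0.468   0.6776  1.1147]
turn [-0.0014  0.0004 -0.0071] deg 0.4166026419783548 shift [35.8005  3.1899 48.1005]
```

jog_arm --pt "0 0 -0.007 18 2 24 1" --pt "0 0 -0.007 36 3 48 1" --pt "0 0 -0.007 36 3 48 1" --pt "0 0 -0.007 36 3 48 1" --pt "0 0 -0.007 36 3 48 1"

```text
time: 1.8
ee_pos: [0.4883, 0.1113, 0.1632]
eef_rot: [-0.127, 0.942, 0.04, 0.309]
ft_force: [0.4, 0.3, 0.9]
width: 0.0872
grip_force: 0.0
```

```bash
python3 - <<'E'
from g import *; pick('red',16)
from bench import camera
import cv2
c=camera("wrist"); np.savez("w0.npz",**c); cv2.imwrite("pics/w0.png",c["image"][:,:,::-1])
E
```

```text
t 1.8 p [0.4883 0.1113 0.1632] F [0.3942 0.2782 0.9297] w 0.08722063692040004 q [-0.84   -0.3972  0.4164  2.4122  0.5057  0.51    1.0655]
turn [0.0015 0.0007 0.0065] deg 0.3841205775094862 shift [  0.1649  -4.5247 100.7343]
```

View pics/w0.png

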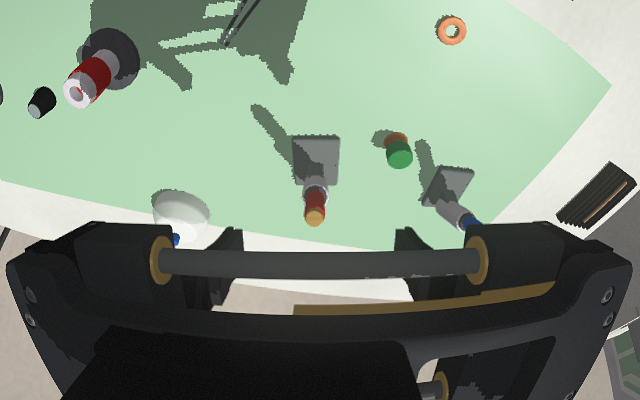

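The wrist view shows the red driver's cap at (314,218), between the fingers (about (225,265) and (410,265)), so it is aligned. The red cup's mouth is at (80,92).

jog_arm --pt "0.001 0.001 0.006 0 -4 10 1" --pt "0.001 0.001 0.006 0 -4.5 20 1" --pt "0.001 0.001 0.006 0 -4.5 25 1" --pt "0.001 0.001 0.006 0 -4.5 25 1" --pt "0.001 0.001 0.006 0 -4.5 25 1"

```text
time: 2.35
ee_pos: [0.5038, 0.1106, 0.1427]
eef_rot: [-0.123, 0.942, 0.04, 0.308]
ft_force: [-0.9, -0.1, 0.7]
width: 0.087
grip_force: 0.0
```

```bash
python3 -c "
from g import *; pick('red',16)"
```

```text
t 2.35 p [0.5038 0.1106 0.1427] F [-0.8963 -0.0745  0.6678] w 0.0869627687266898 q [-0.8526 -0.3158  0.466   2.4076  0.4986  0.4262  1.0759]
turn [ 0.0003 -0.0004  0.0002] deg 0.03046535401232549 shift [-0.1282  0.277  75.4606]
```

jog_arm --pt "0 0 0 0 0 20 1" --pt "0 0 0 0 0 40 1" --pt "0 0 0 0 0 60 1" --pt "0 0 0 0 0 75 1" --pt "0 0 0 0 0 75 1" --pt "0 0 0 0 0 75 1" --pt "0 0 0 0 0 75 1"

```text
time: 3.05
ee_pos: [0.5465, 0.1221, 0.0827]
eef_rot: [-0.123, 0.942, 0.041, 0.308]
ft_force: [0.0, 1.7, 0.1]
width: 0.0873
grip_force: 0.0
```

```bash
python3 -c "
from g import *; pick('red',16)"
```

```text
t 3.05 p [0.5465 0.1221 0.0827] F [0.0337 1.6977 0.0702] w 0.08725324181468791 q [-0.9551 -0.047   0.6342  2.3736  0.3231  0.1827  1.2195]
turn [ 0.0009  0.0002 -0.0003] deg 0.056039356801515255 shift [0.1365 0.2087 0.8492]
```

Now close.

jog_arm --pt "0 0 0 0 0 0 -1" --pt "0 0 0 0 0 0 -1" --pt "0 0 0 0 0 0 -1" --pt "0 0 0 0 0 0 -1" --pt "0 0 0 0 0 0 -1" --pt "0 0 0 0 0 0 -1" --pt "0 0 0 0 0 0 -1" --pt "0 0 0 0 0 0 -1" --pt "0 0 0 0 0 0 -1" --pt "0 0 0 0 0 0 -1" --squeeze 25

```text
time: 4.05
ee_pos: [0.5468, 0.1223, 0.0821]
eef_rot: [-0.124, 0.942, 0.041, 0.308]
ft_force: [-2.2, 10.0, -0.3]
width: 0.0155
grip_force: 25.2
```

jog_arm --pt "0 0 0 0 0.5 0 -1" --pt "0 0 0 0 0.5 -8 -1" --pt "0 0 0 0 0.5 -16 -1" --pt "0 0 0 0 0.5 -24 -1" --pt "0 0 0 0 0.5 -32 -1" --pt "0 0 0 0 0.5 -40 -1" --pt "0 0 0 0 0.5 -48 -1" --pt "0 0 0 0 0.5 -56 -1" --pt "0 0 0 0 0.5 -64 -1" --pt "0 0 0 0 0.5 -72 -1" --pt "0 0 0 0 0.5 -76 -1" --pt "0 0 0 0 0.5 -76 -1"

```text
time: 5.25
ee_pos: [0.5031, 0.1107, 0.1438]
eef_rot: [-0.123, 0.942, 0.041, 0.308]
ft_force: [-0.8, -0.7, -1.6]
width: 0.0151
grip_force: 25.0
```

```bash
python3 -c "
from g import *
for y in (0,.3): over('red',130,y)"
```

```text
t 5.25 p [0.5031 0.1107 0.1438] F [-0.811  -0.6956 -1.5615] w 0.015092425851820924 q [-0.8453 -0.3182  0.4577  2.4078  0.4948  0.4282  1.0777]
turn [0.0828 0.6288 0.2511] deg 39.08250515346812 shift [  27.3993 -197.8122  -83.7563]
t 5.25 p [0.5031 0.1107 0.1438] F [-0.811  -0.6956 -1.5615] w 0.015092425851820924 q [-0.8453 -0.3182  0.4577  2.4078  0.4948  0.4282  1.0777]
turn [0.1776 0.6155 0.5409] deg 48.03628787583338 shift [  27.3993 -197.8122  -83.7563]
```

jog_arm --pt "0 0 0 -15 -30 -25 -1" --pt "0.01 0.08 0.03 -20 -70 -45 -1" --pt "0.083 0.629 0.251 27 -198 -84 -1" --pt "0.083 0.629 0.251 27 -198 -84 -1" --pt "0.083 0.629 0.251 27 -198 -84 -1" --pt "0.083 0.629 0.251 27 -198 -84 -1" --pt "0.083 0.629 0.251 27 -198 -84 -1" --pt "0.083 0.629 0.251 27 -198 -84 -1" --pt "0.083 0.629 0.251 27 -198 -84 -1" --pt "0.083 0.629 0.251 27 -198 -84 -1" --pt "0.083 0.629 0.251 27 -198 -84 -1" --pt "0.083 0.629 0.251 27 -198 -84 -1"

```text
time: 6.45
ee_pos: [0.4849, -0.0989, 0.1951]
eef_rot: [-0.0, 1.0, 0.001, 0.0]
ft_force: [0.2, -0.0, -1.1]
width: 0.0154
grip_force: 25.0
```

```bash
python3 - <<'E'
from g import *; over('red',75)
from h import *
from bench import camera
for n in("scene","top"):
    c=camera(n); W,h=cloud(c); p=W[mask(h,"red")&(W[...,2]>.17)]; p=p[np.isfinite(p).all(1)]
    p=p[np.linalg.norm(p[:,:2]-[.485,-.099],axis=1)<.05]
    print(n,len(p), cyl(p,.008,[0,0,1.]) if len(p)>8 else "")
    cv2.imwrite(f"pics/{n}1.png",cv2.resize(c["image"][:,:,::-1][60:300,150:470],None,fx=2,fy=2))
    np.savez(n+"1.npz",**c)
E
```

```text
t 6.45 p [ 0.4849 -0.0989  0.1951] F [ 0.2119 -0.0198 -1.1498] w 0.015354996680267456 q [-0.9985  0.0663  1.1717  1.8788 -0.0659  1.2377  1.765 ]
turn [0.0012 0.0003 0.0002] deg 0.07306457640535792 shift [ 0.0701 -0.0575 55.1399]
scene 1 
top 0
```

View pics/scene1.png

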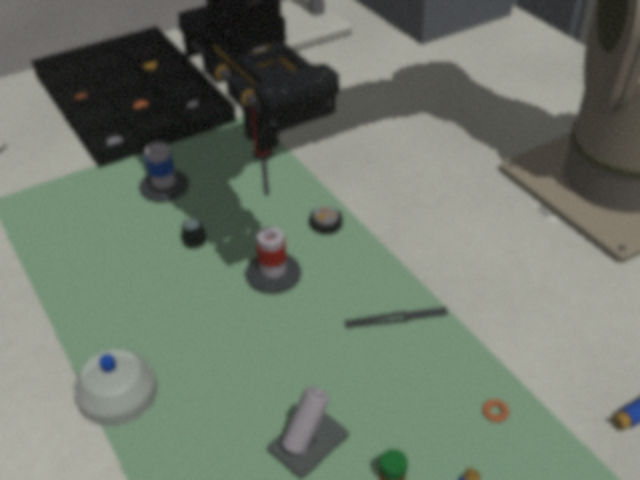

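The crop shows the red driver held above the red cup, with its shaft from about (263,156) to (267,193). The cup mouth is at (270,235). I'll check the alignment by projection.

```bash
python3 - <<'E'
import numpy as np
c=np.load("scene1.npz"); T=np.linalg.inv(c["world_from_camera"])
def pr(p):
    q=T[:3,:3]@np.array(p)+T[:3,3]; return np.array([c["fx"]*q[0]/q[2]+c["cx"],c["fy"]*q[1]/q[2]+c["cy"]]),q[2]
for z in(.065,.127,.178): 
    u,d=pr([.4848,-.0989,z]); print(z,u,((u-[150,60])*2),"px/mm",c["fx"]/d/1000)
h=c["image"].astype(int).sum(2)
for v in range(136,160,2): 
    r=h[v,270:296]; zz=c["z_map"][v,270:296]
    print(v,r.tolist())
E
```

```text
0.065 [284.80578813 178.10720747] [269.61157627 236.21441494] px/mm 0.430479056130578
0.127 [282.99988548 157.15585379] [265.99977096 194.31170757] px/mm 0.45270722444393796
0.178 [281.36838219 138.22781108] [262.73676437 156.45562216] px/mm 0.47278877743531156
136 [200, 191, 187, 197, 199, 181, 146, 125, 108, 89, 104, 97, 112, 109, 114, 117, 167, 191, 220, 242, 271, 292, 300, 333, 360, 391]
138 [200, 189, 185, 185, 189, 181, 167, 135, 117, 121, 115, 125, 119, 133, 166, 203, 261, 297, 337, 350, 357, 376, 367, 379, 381, 371]
140 [193, 194, 197, 204, 205, 212, 220, 215, 220, 231, 206, 185, 181, 235, 301, 347, 353, 372, 369, 371, 377, 371, 371, 368, 373, 370]
142 [196, 204, 240, 268, 304, 324, 340, 343, 354, 325, 288, 225, 221, 277, 342, 367, 364, 376, 377, 373, 375, 369, 379, 380, 373, 368]
144 [218, 260, 321, 351, 371, 364, 377, 375, 369, 363, 318, 235, 207, 278, 340, 365, 365, 371, 377, 374, 372, 375, 367, 367, 375, 381]
146 [265, 329, 361, 369, 362, 376, 365, 372, 374, 369, 334, 266, 213, 262, 331, 364, 375, 373, 372, 374, 377, 368, 380, 376, 376, 375]
148 [355, 368, 366, 377, 373, 374, 367, 380, 378, 359, 338, 262, 216, 258, 330, 366, 376, 372, 379, 378, 378, 372, 377, 370, 372, 376]
150 [372, 376, 373, 368, 375, 372, 370, 373, 376, 368, 350, 281, 235, 250, 324, 368, 376, 374, 379, 368, 376, 372, 372, 370, 370, 374]
152 [376, 373, 377, 371, 377, 379, 375, 367, 368, 369, 345, 292, 225, 234, 308, 349, 365, 370, 372, 377, 368, 378, 375, 382, 372, 373]
154 [366, 375, 371, 375, 379, 377, 374, 367, 374, 372, 353, 299, 249, 233, 285, 341, 364, 377, 376, 377, 374, 372, 372, 379, 370, 377]
156 [363, 372, 378, 374, 369, 374, 371, 372, 371, 376, 365, 332, 263, 240, 296, 347, 372, 378, 370, 382, 368, 369, 379, 369, 370, 373]
158 [352, 365, 375, 364, 369, 370, 368, 377, 374, 367, 371, 365, 350, 338, 347, 367, 375, 378, 372, 373, 376, 374, 375, 372, 377, 378]
```

Aligned to within about 1 mm. Lowering.

jog_arm --pt "0 0 0 0 0 15 -1" --pt "0 0 0 0 0 32 -1" --pt "0 0 0 0 0 45 -1" --pt "0 0 0 0 0 54 -1" --pt "0 0 0 0 0 58 -1" --pt "0 0 0 0 0 61 -1" --pt "0 0 0 0 0 63 -1" --pt "0 0 0 0 0 65 -1" --pt "0 0 0 0 0 67 -1" --pt "0 0 0 0 0 69 -1" --pt "0 0 0 0 0 70 -1" --pt "0 0 0 0 0 70 -1"

```text
time: 7.75
ee_pos: [0.485, -0.099, 0.1249]
eef_rot: [-0.0, 1.0, -0.0, -0.0]
ft_force: [-0.2, -0.5, -1.0]
width: 0.0152
grip_force: 25.0
```

No contact, so the shaft is inside. About 43 mm is left.

jog_arm --pt "0 0 0 0 0 6 -1" --pt "0 0 0 0 0 12 -1" --pt "0 0 0 0 0 18 -1" --pt "0 0 0 0 0 24 -1" --pt "0 0 0 0 0 30 -1" --pt "0 0 0 0 0 34 -1" --pt "0 0 0 0 0 37 -1" --pt "0 0 0 0 0 39 -1" --pt "0 0 0 0 0 40 -1" --pt "0 0 0 0 0 41 -1" --pt "0 0 0 0 0 41 -1"

```text
time: 8.85
ee_pos: [0.4851, -0.099, 0.0841]
eef_rot: [-0.0, 1.0, -0.0, -0.0]
ft_force: [0.3, 0.2, -0.3]
width: 0.0151
grip_force: 25.0
```

jog_arm --pt "0 0 0 0 0 0.5 -1" --pt "0 0 0 0 0 1 -1" --pt "0 0 0 0 0 1.5 -1" --pt "0 0 0 0 0 2 -1" --pt "0 0 0 0 0 2 -1"

```text
time: 9.35
ee_pos: [0.485, -0.0991, 0.082]
eef_rot: [-0.0, 1.0, -0.0, -0.0]
ft_force: [0.1, 0.3, -0.8]
width: 0.0153
grip_force: 25.0
```

jog_arm --pt "0 0 0 0 0 0.5 -1" --pt "0 0 0 0 0 1 -1" --pt "0 0 0 0 0 1.5 -1" --pt "0 0 0 0 0 1.5 -1"

```text
time: 9.75
ee_pos: [0.4853, -0.0991, 0.0816]
eef_rot: [-0.0, 1.0, 0.0, -0.0]
ft_force: [-7.5, 2.0, 18.8]
width: 0.0154
grip_force: 25.0
```

The collar is on the rim. I'll relieve the load, open, and check before lifting.

jog_arm --pt "0 0 0 0 0 -0.8 -1" --pt "0 0 0 0 0 -0.8 -1" --pt "0 0 0 0 0 -0.8 -0.4" --pt "0 0 0 0 0 -0.8 0.2" --pt "0 0 0 0 0 -0.8 0.2" --pt "0 0 0 0 0 -0.8 0.2" --pt "0 0 0 0 0 -0.8 0.2" --pt "0 0 0 0 0 -0.8 0.2"

```text
time: 10.55
ee_pos: [0.485, -0.0991, 0.0813]
eef_rot: [-0.0, 1.0, -0.0, -0.0]
ft_force: [0.4, 0.2, 0.3]
width: 0.0502
grip_force: 0.0
```

jog_arm --pt "0 0 0 0 0 -15 0.4" --pt "0 0 0 0 0 -40 0.7" --pt "0 0 0 0 0 -80 1" --pt "0 0 0 0 0 -120 1" --pt "0 0 0 0 0 -130 1" --pt "0 0 0 0 0 -130 1" --pt "0 0 0 0 0 -130 1"

```text
time: 11.25
ee_pos: [0.4847, -0.0984, 0.2103]
eef_rot: [-0.001, 1.0, -0.0, -0.001]
ft_force: [-0.9, 0.1, 0.0]
width: 0.0863
grip_force: 0.0
```

```bash
python3 -c "
from g import *; pick('blue',116)
from h import *
from bench import camera
c=camera('scene');W,h=cloud(c)
cv2.imwrite('pics/scene2.png',cv2.resize(c['image'][:,:,::-1][60:360,200:440],None,fx=2,fy=2))
for n,c in (('s',c),('t',camera('top'))):
    W,h=cloud(c);p=W[mask(h,'red')&(W[...,2]>.07)];p=p[np.isfinite(p).all(1)]
    p=p[np.linalg.norm(p[:,:2]-[.485,-.099],axis=1)<.05]; print(n,len(p),p.min(0),p.max(0),cyl(p,.008,[0,0,1.]) if len(p)>8 else '')
"
```

```text
t 11.25 p [ 0.4847 -0.0984  0.2103] F [-0.8652  0.0663  0.0183] w 0.0863023825073985 q [-1.0438  0.0396  1.2025  1.8574 -0.0381  1.2718  1.7416]
turn [-0.0507 -0.6347 -0.1537] deg 37.52932878118885 shift [  0.0719 385.7646  47.7376]
s 74 [ 0.4815 -0.0974  0.0749] [ 0.4927 -0.0902  0.1254] (array([ 0.4857, -0.1005,  0.0982]), array([-0.0015,  0.0099,  0.9999]), np.float64(0.001091308290620923))
t 43 [ 0.4777 -0.1048  0.0704] [ 0.4871 -0.0911  0.1284] (array([ 0.4862, -0.0992,  0.1023]), array([-0.0077, -0.0102,  0.9999]), np.float64(0.0004442927075599659))
```

View pics/scene2.png

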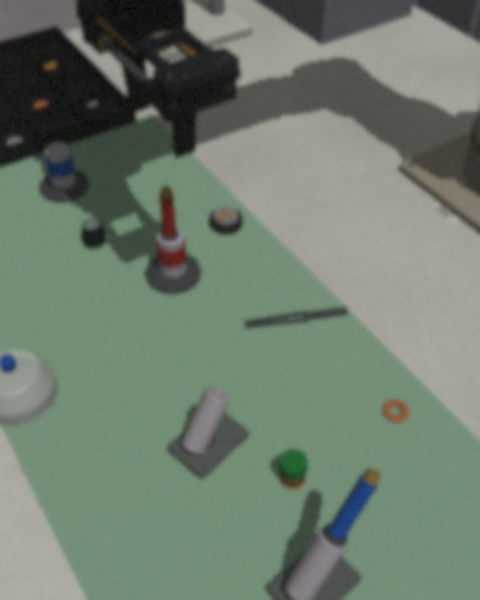

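The crop shows the red driver upright in the red cup (168,215), collar on the rim, and everything else where it was. Next is the blue driver.

jog_arm --pt "0 0 0 0 40 0 1" --pt "-0.02 -0.2 -0.05 0 85 0 1" --pt "-0.051 -0.635 -0.154 0 386 10 1" --pt "-0.051 -0.635 -0.154 0 386 10 1" --pt "-0.051 -0.635 -0.154 0 386 10 1" --pt "-0.051 -0.635 -0.154 0 386 10 1" --pt "-0.051 -0.635 -0.154 0 386 10 1" --pt "-0.051 -0.635 -0.154 0 386 10 1" --pt "-0.051 -0.635 -0.154 0 386 40 1" --pt "-0.051 -0.635 -0.154 0 386 48 1" --pt "-0.051 -0.635 -0.154 0 386 48 1" --pt "-0.051 -0.635 -0.154 0 386 48 1"

```text
time: 12.55
ee_pos: [0.4851, 0.2855, 0.1623]
eef_rot: [-0.075, 0.947, 0.024, 0.311]
ft_force: [0.1, -0.9, 0.6]
width: 0.0869
grip_force: 0.0
```

```bash
python3 -c "
from g import *; pick('blue',91)"
```

```text
t 12.55 p [0.4851 0.2855 0.1623] F [ 0.1015 -0.948   0.5854] w 0.08694556967500142 q [-1.0892 -0.1095  0.222   2.2322  0.7453  0.6432  0.3424]
turn [-0.0028 -0.0002 -0.0005] deg 0.16054372827945557 shift [ 0.4417  2.0492 24.4677]
```

jog_arm --pt "-0.003 0 0 0.4 2 8 1" --pt "-0.003 0 0 0.4 2 16 1" --pt "-0.003 0 0 0.4 2 24.5 1" --pt "-0.003 0 0 0.4 2 24.5 1" --pt "-0.003 0 0 0.4 2 24.5 1"

```text
time: 13.05
ee_pos: [0.4988, 0.2909, 0.1428]
eef_rot: [-0.076, 0.947, 0.026, 0.311]
ft_force: [0.5, 1.0, 0.0]
width: 0.087
grip_force: 0.0
```

```bash
python3 -c "
from g import *; pick('blue',16)"
```

```text
t 13.05 p [0.4988 0.2909 0.1428] F [0.4806 1.0062 0.0401] w 0.08700027781851828 q [-1.0781 -0.0468  0.2376  2.225   0.7701  0.5789  0.3175]
turn [ 0.0017  0.0009 -0.0001] deg 0.10959063676335068 shift [ 0.5734 -1.3455 75.2347]
```

jog_arm --pt "0.002 0.001 0 0.5 -0.8 15 1" --pt "0.002 0.001 0 0.5 -0.8 35 1" --pt "0.002 0.001 0 0.5 -0.8 55 1" --pt "0.002 0.001 0 0.5 -0.8 70 1" --pt "0.002 0.001 0 0.5 -0.8 75 1" --pt "0.002 0.001 0 0.5 -0.8 75 1" --pt "0.002 0.001 0 0.5 -0.8 75 1"

```text
time: 13.75
ee_pos: [0.5423, 0.2979, 0.083]
eef_rot: [-0.076, 0.947, 0.025, 0.311]
ft_force: [0.0, 0.3, 0.1]
width: 0.087
grip_force: 0.0
```

```bash
python3 -c "
from g import *; pick('blue',16)"
```

```text
t 13.75 p [0.5423 0.2979 0.083 ] F [0.0491 0.2796 0.1059] w 0.0870449739277834 q [-1.0434  0.1489  0.2862  2.1863  0.8626  0.4064  0.2241]
turn [ 0.0008  0.0006 -0.0001] deg 0.058683618410569065 shift [ 0.5019 -1.1843  0.9874]
```

jog_arm --pt "0 0 0 0.5 -0.8 1 1" --pt "0 0 0 0.5 -0.8 1 -1" --pt "0 0 0 0.5 -0.8 1 -1" --pt "0 0 0 0.5 -0.8 1 -1" --pt "0 0 0 0.5 -0.8 1 -1" --pt "0 0 0 0.5 -0.8 1 -1" --pt "0 0 0 0.5 -0.8 1 -1" --pt "0 0 0 0.5 -0.8 1 -1" --pt "0 0 0 0.5 -0.8 1 -1" --pt "0 0 0 0.5 -0.8 1 -1" --pt "0 0 0 0.5 -0.8 1 -1" --squeeze 25

```text
time: 14.85
ee_pos: [0.5427, 0.2973, 0.0814]
eef_rot: [-0.076, 0.947, 0.025, 0.311]
ft_force: [1.4, 4.8, -0.9]
width: 0.0151
grip_force: 25.1
```

jog_arm --pt "0 0 0 0 0.3 0 -1" --pt "0 0 0 0 0.3 -8 -1" --pt "0 0 0 0 0.3 -16 -1" --pt "0 0 0 0 0.3 -24 -1" --pt "0 0 0 0 0.3 -32 -1" --pt "0 0 0 0 0.3 -40 -1" --pt "0 0 0 0 0.3 -48 -1" --pt "0 0 0 0 0.3 -56 -1" --pt "0 0 0 0 0.3 -64 -1" --pt "0 0 0 0 0.3 -72 -1" --pt "0 0 0 0 0.3 -80 -1" --pt "0 0 0 0 0.3 -80 -1"

```text
time: 16.05
ee_pos: [0.4956, 0.2899, 0.1467]
eef_rot: [-0.076, 0.947, 0.026, 0.311]
ft_force: [0.0, -0.1, -0.3]
width: 0.0153
grip_force: 25.0
```

```bash
python3 -c "
from g import *; over('blue',190)"
```

```text
t 16.05 p [0.4956 0.2899 0.1467] F [ 0.0125 -0.0927 -0.2968] w 0.015331099573685017 q [-1.0804 -0.0605  0.2337  2.2279  0.7659  0.5915  0.321 ]
turn [0.0522 0.6338 0.1548] deg 37.49961809173007 shift [ -11.5425 -616.4566 -127.0308]
```

jog_arm --pt "0 0 0 -15 0 -30 -1" --pt "0 0 0 -35 -10 -55 -1" --pt "0.052 0.634 0.155 -50 -100 -95 -1" --pt "0.052 0.634 0.155 -50 -150 -95 -1" --pt "0.052 0.634 0.155 -50 -150 -95 -1" --pt "0.052 0.634 0.155 -50 -150 -95 -1" --pt "0.052 0.634 0.155 -50 -150 -95 -1" --pt "0.052 0.634 0.155 -50 -150 -95 -1"

```text
time: 16.85
ee_pos: [0.5054, 0.1386, 0.2508]
eef_rot: [0.001, 1.0, -0.002, -0.001]
ft_force: [0.4, 0.4, -2.0]
width: 0.0154
grip_force: 25.0
```

```bash
python3 -c "
from g import *; over('blue',190)"
```

```text
t 16.85 p [0.5054 0.1386 0.2508] F [ 0.4254  0.401  -1.9674] w 0.01542284598424413 q [-0.9955  0.0934  0.689   1.712  -0.057   1.3621  1.2715]
turn [-0.0047 -0.003  -0.0026] deg 0.351763019713977 shift [ -24.8581 -467.804    -2.0893]
```

jog_arm --pt "-0.005 -0.003 -0.003 -25 -468 -2 -1" --pt "-0.005 -0.003 -0.003 -25 -468 -2 -1" --pt "-0.005 -0.003 -0.003 -25 -468 -2 -1" --pt "-0.005 -0.003 -0.003 -25 -468 -2 -1" --pt "-0.005 -0.003 -0.003 -25 -468 -2 -1" --pt "-0.005 -0.003 -0.003 -25 -468 -2 -1" --pt "-0.005 -0.003 -0.003 -25 -468 -2 -1" --pt "-0.005 -0.003 -0.003 -25 -468 -2 -1" --pt "-0.005 -0.003 -0.003 -25 -468 -2 -1" --pt "-0.005 -0.003 -0.003 -25 -468 -2 -1" --pt "-0.005 -0.003 -0.003 -25 -468 -2 -1" --pt "-0.005 -0.003 -0.003 -25 -468 -2 -1"

```text
time: 18.05
ee_pos: [0.5283, -0.3287, 0.2537]
eef_rot: [-0.001, 1.0, 0.002, 0.001]
ft_force: [0.4, 1.4, -1.0]
width: 0.0151
grip_force: 25.0
```

```bash
python3 -c "
from g import *; over('blue',130)"
```

```text
t 18.05 p [ 0.5283 -0.3287  0.2537] F [ 0.4323  1.415  -1.0349] w 0.015065524629526109 q [-0.2146  0.4314  0.9618  1.4621 -0.3582  1.4325  2.3261]
turn [0.0043 0.0021 0.0019] deg 0.29295056508981493 shift [-0.5847 -0.8175 58.6561]
```

jog_arm --pt "0.004 0.002 0.002 -0.6 -0.5 20 -1" --pt "0.004 0.002 0.002 -0.6 -0.5 40 -1" --pt "0.004 0.002 0.002 -0.6 -0.5 58 -1" --pt "0.004 0.002 0.002 -0.6 -0.5 58 -1" --pt "0.004 0.002 0.002 -0.6 -0.5 58 -1"

```text
time: 18.55
ee_pos: [0.53, -0.3279, 0.1967]
eef_rot: [-0.001, 1.0, 0.0, 0.0]
ft_force: [0.3, -0.8, -0.3]
width: 0.0156
grip_force: 25.0
```

```bash
python3 - <<'E'
from g import *; over('blue',130)
from bench import camera
import cv2
c=camera("scene"); T=np.linalg.inv(c["world_from_camera"])
for z in(.065,.127,.150,.178):
    q=T[:3,:3]@np.array([.529,-.3293,z])+T[:3,3]; u=np.array([c["fx"]*q[0]/q[2]+c["cx"],c["fy"]*q[1]/q[2]+c["cy"]]); print(z,u,(u-[160,60])*4)
cv2.imwrite("pics/scene3.png",cv2.resize(c["image"][:,:,::-1][60:190,160:320],None,fx=4,fy=4))
E
```

```text
t 18.55 p [ 0.53   -0.3279  0.1967] F [ 0.3026 -0.7721 -0.3191] w 0.015577307321654197 q [-0.2102  0.4694  0.9401  1.5424 -0.387   1.3269  2.3458]
turn [0.0006 0.0007 0.0025] deg 0.151418115011234 shift [ 0.9922 -1.3948  1.6982]
0.065 [227.9305 135.0537] [271.7219 300.2148]
0.127 [223.7838 114.7917] [255.1352 219.1667]
0.15 [222.1487 106.802 ] [248.5947 187.2078]
0.178 [220.0813  96.7002] [240.3253 146.8008]
```

View pics/scene3.png

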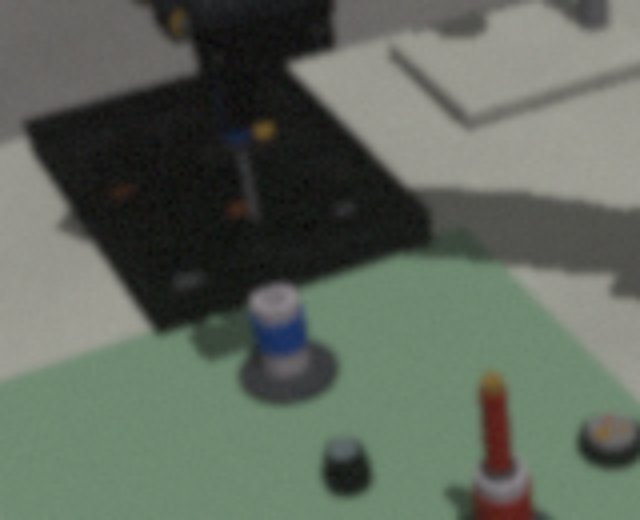

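The crop shows the blue driver's shaft from (242,150) to (256,218) above the blue cup's mouth at (274,296), matching the projection to within about 1 mm. Lowering.

jog_arm --pt "0 0 0.002 1 -1.3 15 -1" --pt "0 0 0.002 1 -1.3 32 -1" --pt "0 0 0.002 1 -1.3 45 -1" --pt "0 0 0.002 1 -1.3 54 -1" --pt "0 0 0.002 1 -1.3 59 -1" --pt "0 0 0.002 1 -1.3 62 -1" --pt "0 0 0.002 1 -1.3 64 -1" --pt "0 0 0.002 1 -1.3 66 -1" --pt "0 0 0.002 1 -1.3 68 -1" --pt "0 0 0.002 1 -1.3 70 -1" --pt "0 0 0.002 1 -1.3 72 -1" --pt "0 0 0.002 1 -1.3 72 -1"

```text
time: 19.8
ee_pos: [0.5284, -0.3305, 0.1239]
eef_rot: [0.001, 1.0, 0.0, -0.0]
ft_force: [-0.2, 0.2, -0.8]
width: 0.0156
grip_force: 25.0
```

jog_arm --pt "0 0 0 0 0.8 6 -1" --pt "0 0 0 0 0.8 12 -1" --pt "0 0 0 0 0.8 18 -1" --pt "0 0 0 0 0.8 24 -1" --pt "0 0 0 0 0.8 30 -1" --pt "0 0 0 0 0.8 34 -1" --pt "0 0 0 0 0.8 37 -1" --pt "0 0 0 0 0.8 39 -1" --pt "0 0 0 0 0.8 40 -1" --pt "0 0 0 0 0.8 40 -1"

```text
time: 20.8
ee_pos: [0.5285, -0.3298, 0.0842]
eef_rot: [0.001, 1.0, 0.0, 0.0]
ft_force: [-0.6, 0.7, -0.2]
width: 0.0149
grip_force: 25.0
```

jog_arm --pt "0 0 0 0 0 0.5 -1" --pt "0 0 0 0 0 1 -1" --pt "0 0 0 0 0 1.5 -1" --pt "0 0 0 0 0 2 -1" --pt "0 0 0 0 0 2.5 -1" --pt "0 0 0 0 0 2.5 -1"

```text
time: 21.4
ee_pos: [0.5285, -0.3298, 0.0816]
eef_rot: [0.001, 1.0, 0.0, 0.0]
ft_force: [-0.3, 0.4, -1.1]
width: 0.0154
grip_force: 25.0
```

jog_arm --pt "0 0 0 0 0 0.4 -1" --pt "0 0 0 0 0 0.8 -1" --pt "0 0 0 0 0 1.2 -1" --pt "0 0 0 0 0 1.2 -1"

```text
time: 21.8
ee_pos: [0.5286, -0.3299, 0.0812]
eef_rot: [0.001, 1.0, 0.0, 0.0]
ft_force: [-3.2, 1.7, 5.5]
width: 0.0151
grip_force: 25.0
```

jog_arm --pt "0 0 0 0 0 0.4 -1" --pt "0 0 0 0 0 0.4 -1" --pt "0 0 0 0 0 -0.3 -1" --pt "0 0 0 0 0 -0.3 -0.4" --pt "0 0 0 0 0 -0.3 0.2" --pt "0 0 0 0 0 -0.3 0.2" --pt "0 0 0 0 0 -0.3 0.2" --pt "0 0 0 0 0 -0.3 0.2" --pt "0 0 0 0 0 -0.3 0.2"

```text
time: 22.7
ee_pos: [0.5285, -0.3298, 0.0807]
eef_rot: [0.001, 1.0, 0.0, 0.0]
ft_force: [-0.7, -0.1, -0.5]
width: 0.05
grip_force: 0.0
```

jog_arm --pt "0 0 0 0 0 -15 0.4" --pt "0 0 0 0 0 -40 0.7" --pt "0 0 0 0 0 -80 1" --pt "0 0 0 0 0 -120 1" --pt "0 0 0 0 0 -140 1" --pt "0 0 0 0 0 -140 1" --pt "0 0 0 0 0 -140 1"

```text
time: 23.4
ee_pos: [0.5285, -0.3299, 0.2213]
eef_rot: [0.001, 1.0, 0.0, 0.001]
ft_force: [-0.5, 1.0, 0.1]
width: 0.086
grip_force: 0.0
```

```bash
python3 - <<'E'
from h import *
from bench import camera
for n in("scene","top"):
    c=camera(n);W,h=cloud(c)
    for col,q in(("red",[.485,-.099]),("blue",[.529,-.3293])):
        p=W[mask(h,col)&(W[...,2]>.067)&(W[...,2]<.14)];p=p[np.isfinite(p).all(1)]
        p=p[np.linalg.norm(p[:,:2]-q,axis=1)<.05]; print(n,col,len(p),p.min(0) if len(p) else '',p.max(0) if len(p) else '',cyl(p,.008,[0,0,1.]) if len(p)>8 else '')
    if n=="scene": cv2.imwrite("pics/scene4.png",cv2.resize(c["image"][:,:,::-1][60:360,140:440],None,fx=2,fy=2))
E
```

```text
scene red 79 [ 0.48277874 -0.09771347  0.07360857] [ 0.49265854 -0.09088472  0.12515858] (array([ 0.48471303, -0.10025742,  0.09949611]), array([-0.02821931,  0.0297911 ,  0.99915773]), np.float64(0.0009414396233694711))
scene blue 104 [ 0.52186823 -0.33163105  0.07335876] [ 0.53732177 -0.31923424  0.12727878] (array([ 0.52855121, -0.33108858,  0.10084237]), array([0.02699695, 0.02521762, 0.99931739]), np.float64(0.0012908158648582346))
top red 40 [ 0.47814756 -0.10311131  0.07169105] [ 0.48684665 -0.09100016  0.12522199] (array([ 0.48625395, -0.09923404,  0.10248221]), array([-0.00543643, -0.0154067 ,  0.99986653]), np.float64(0.00030188050751762876))
top blue 82 [ 0.52143208 -0.33281816  0.07004045] [ 0.53420895 -0.32028366  0.12781898] (array([ 0.53009878, -0.33013122,  0.10032057]), array([ 9.98275480e-05, -1.55949364e-02,  9.99878387e-01]), np.float64(0.0008098142220415112))
```

View pics/scene4.png

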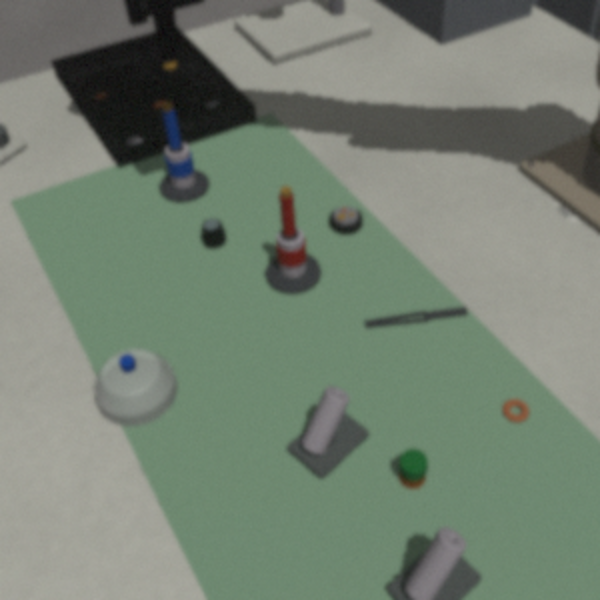

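The picture shows both drivers upright and seated, blue at (172,130) and red at (288,210), with both rests empty and nothing else moved.

```bash
python3 -c "
from bench import order; print(order.close_job())"
```

```text
the job is handed in; nothing more can be done
None
```

Both screwdrivers stand upright, blade down, in the cups of their own colour with collars on the rims. The other things on the bench look undisturbed, and I handed the job in at about 23.5 s of the 72 s allowed.

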